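# Power the dry box and crack its stuck lid

### The arm

A 6-joint arm with a two-finger parallel gripper is mounted at the origin on the work surface. World frame = base frame: x ahead of the robot, y to its left, z up, the work surface at z = 0. Lengths are in m, angles in degrees, forces in N, time in s.
With the tool pointing down it reaches from about 0.25 to 0.725 m from the base axis. Payload 9.7 kg.
Tool frame: the origin (TCP) lies on the centre line of the jaws, within the pads' length; the fingertips stand 14 mm ahead of it and the grasp point (between the pads) lies 5 mm behind it; z points along the fingers, y is the line along which they close (so a half turn about z gives the same grasp; the last joint's range is limited). The gripper opens to 85 mm and grips with 20 to 120 N. Pads are 22 mm wide; open, the fingers measure 114 mm over their backs; the gripper's body (76 mm by 85 mm) begins 54 mm behind the grasp point. The pads swing forward as they close: fully open they stand 13 mm farther back than shut.
Start: joints at [64.171, 4.979, 10.078, 95.1, 0, 90], TCP at [0.24, 0.495, 0.245] pointing down, gripper open.
Joint ranges: [-179.16, 179.16], [-48.56, 103.87], [-65.8, 70.77], [-126.05, 130.52], [-82.76, 87.17], [-180, 180]. Speed limits (degrees/s): [127.2, 127.2, 147.25, 180, 180, 180].

### API

Orientations are given as [roll, pitch, yaw] about the fixed x, y, z axes, in that order (R = Rz(yaw) Ry(pitch) Rx(roll)).
In Python, from workcell import bot, camera, get_calibration, ticket gives the robot as it stands. The module is installed in compiled form; this text tells all that it offers.
- The arm moves only by the tool send_rows, never from a script. Its arguments are lists of equal length, an entry for each row: "linear": the shift along the tool's x, y, z in m, a list of three; "twist": the turn, a rotation vector about the tool's x, y, z in units of 10 degrees (1.0 is 10 degrees), a list of three; "gripper": the opening in per cent of the stroke, from 0 (shut) to 100 (fully open). In form: {"linear": [[x, y, z], ...], "twist": [[wx, wy, wz], ...], "gripper": [gripper, ...]}. A call has 1 to 8 rows; each row shifts and turns the commanded pose from where the row before left it, along the tool's axes as they then stand; what a row does not reach is not made up. A row lasts 1/8 s, in which the tool goes at most 62.5 mm and 10.7 degrees, less where a joint would pass 70% of its speed; a pose out of reach is approached as far as the arm can. A call with a gripper value outside its range is refused whole. The fingers move at their own pace and stop on an object; "grip_force" is the grip in N (left out, the last holds). Time passes only in rows, so rows that do not move let the fingers close. It gives the time, the measured TCP pose, the force, the opening and the grip force at its end, in the units of the state.
- bot.get_obs(): the state, without advancing time (a new reading comes with each control period).
- camera(name): name is "scene" or "top" or "wrist"; returns the picture (480x640x3 uint8, red, green, blue); there is no depth.
- get_calibration(name): a dict with "fx", "fy", "cx", "cy" (pixels), "k1" (the pictures are not rectified: a ray, as slopes to the right and down, at radius r is drawn at 1 + k1 r^2 times it, then the intrinsics apply), "origin" and "orientation" of the camera in the world; the wrist camera has in their place "hand_eye" (4x4, takes a point from camera to tool coordinates, whose origin is the TCP and whose axes are the flange's). Camera axes: x right, y down, z forward; pixel columns grow to the right and rows downward; lengths in m; the calibration is good to about 2 mm. A picture is of the moment at which its call begins: read the wrist's pose just before it. get_calibration takes no time and is no camera call.
- ticket.job_done(): hands the job in; it is judged then, once.
The state is a dict: "time": time; "q": joint angles; "qd": joint speeds; "joint_efforts": joint torques, N m; "ee_pos": TCP position; "tcp_rot": TCP orientation; "wrist_force": force on the tool from outside, world axes, zero at the start; "torque": the same for the moment, N m; "opening": finger opening in m; "grasp_force": force on a finger pad.
Only numpy, scipy, OpenCV 4.12 (cv2) and the standard library are available. Lean on these libraries where they do the work, as an engineer would, in place of code of your own. Each camera call takes 0.05 s, during which the arm holds its last target. There are 200 camera calls.

### The job

Set the green battery pack on the deck of the dry box's power shoe, slide it fully home away from you until it clicks, and let go of it. Then pull the stuck yellow lid up by its handle until its rubber seal breaks free, without letting it fly wide open, and finish while still holding it slightly ajar and still, its front edge about 30 mm up, so that the damp can escape. Leave the red pack, the hand brush and the grinding disc where they are.

Things in the scene. Friction and masses are not known exactly. Their poses are not given: they have to be found in the camera images.
- station: Fixed grey base plate 160 (x) x 370 (y) x 12 mm carrying, on its +y half, a blue dry box 150 (x) x 200 (y) mm whose rim is 107 mm above the table, and on its -y half the grey power shoe. Origin: centre of the plate's underside, on the table. Its +x points away from the robot (give or take the yaw), z up. It stands at another place and yaw (up to 0.2 rad) each time.
- shoe_deck (a point): Point on top of the power shoe's open front deck, 45 mm above the table: a pack set down here with its underside centre on this point stands clear in front of the channel, between two orange flared guide wings. The deck is 85 mm wide (y) and runs from 36 mm in front of this point back to the channel. Axes as the station's.
- shoe_home (a point): Point on the same deck, 70 mm further along the station's +x than shoe_deck: the pack's underside centre when it is fully home against the end stop (stop face 30 mm beyond this point). Around it a straight channel along x, 59 mm wide, 58 mm long; orange lips over both sides, 12 to 17 mm above the deck with a 49 mm slot between, keep the pack's foot from being lifted out or put in from above. A push of about 5 to 15 N slides the pack over the detent. Axes as the station's.
- detent (a joint): Sprung steel dome in the shoe's deck, 14 mm beyond shoe_home, standing 2 mm proud: 0 = up, grows as it is pressed down (m, at most 0.004). The pack's front edge rides over it and presses it down, then it snaps up to 0 into a groove under the pack when the pack is home and holds it there.
- pack: Loose green battery pack, about 0.45 kg (0.36 to 0.56), with a black patch high on each end face: green body 60 (x) x 44 (y) mm, from 10 to 70 mm above its underside, on a black foot 60 x 56 x 10 mm. Origin: centre of the underside. x is its sliding direction; both ends are alike, so it may be turned half round. Grasp it across the 44 mm width, some 45 to 55 mm above its underside, so that the fingers stay above the shoe's lips (17 mm above the deck).
- spent: Loose red battery pack (spent), otherwise the same as the green one; to be left alone. Red and green swap sides at random.
- lid (a joint): Hinge of the yellow lid on the far (+x) rim of the dry box: 0 = shut, grows as the front edge lifts (rad). The front edge is 153 mm from the hinge: 0.2 rad is 30 mm open. The seal sticks: lifting at the handle takes 10 to 20 N at 0.01 to 0.03 rad, by 0.04 rad it suddenly lets go and only the weight (0.45 kg) remains. Let go, it drops back onto the seal at 0.06 rad, not open enough.
- lid_handle (a point): Middle of the lid's steel bridge handle: a round bar 14 mm thick, 100 mm long along the station's y between two 14 mm posts, 130 mm in front of the hinge axis; its axis is 40 mm above the lid's top and 159 mm above the table when shut. Pinch it from above, fingers closing along the station's x; the round bar can turn in the grip. This point moves with the lid.
- lid_hinge (a point): Point on the lid's hinge axis at its middle, 107 mm above the table.
- brush: Loose hand brush with a wooden handle, about 200 mm long, lying on the table, to be left alone. Origin: its underside.
- disc: Loose black grinding disc 116 mm across, 10 mm thick, to be left alone. Origin: centre of its underside.
Mind the look-alikes: they are no part of the job. What is shaped like the pack but brown or white is not meant.

How it is judged:
By the outcome, as a careful person would: the job done as asked, in the order asked, and still so for the second after the job is handed in, while the arm keeps its last pose, push and grip.
It also fails if it takes over 64 s, if anything falls off the work surface, if the arm or the gripper's body presses on something with over 40 N, if the wrist force passes 120 N, or if a joint passes its speed limit or range.

## Working session

There is one attempt and no reset: what is moved stays moved. The work goes in short steps, Python scripts to look and compute and a tool call to move; the robot and the scene stay as the last step left them, time stands still between calls to the robot, and variables do not carry over. Pictures are saved under pics/ and viewed, at most 10 in all, crops included, and the job is handed in when it is done.

Besides the shell and the picture viewer there is one more tool, called as a command line: name --argument value ..., lists and objects as JSON in quotes. send_rows: Moves the arm, as the interface text tells. Its arguments: {"type":"object","properties":{"linear":{"type":"array"},"twist":{"type":"array"},"gripper":{"type":"array"},"grip_force":{"type":"number"}},"required":["linear","twist","gripper"]}

```bash
mkdir -p pics; cat > h.py <<'E'
import numpy as np, cv2
from workcell import bot, camera, get_calibration, ticket
from scipy.spatial.transform import Rotation as R
def shot(n,f):
    o=bot.get_obs(); im=camera(n); cv2.imwrite('pics/'+f,im[:,:,::-1]); return o,im
E
python3 - <<'E'
from h import *
for n in ("scene","top"):
    o,im=shot(n,n+'0.png'); print(get_calibration(n))
print(get_calibration("wrist"),o)
E
```

```text
{'fx': 515.3582685054718, 'fy': 515.3582685054718, 'cx': 316.81409195027595, 'cy': 241.89660714291344, 'k1': -0.022439671403700838, 'origin': array([ 0.96289953, -0.55872282,  1.12883157]), 'orientation': array([-144.7950031 ,    0.36659589,   36.55053876])}
{'fx': 605.3552673517843, 'fy': 605.3552673517843, 'cx': 320.03494558792323, 'cy': 240.9461837947969, 'k1': -0.10804912247027694, 'origin': array([0.36462045, 0.04209557, 1.34647104]), 'orientation': array([-173.2678486 ,   -1.34785546,  -90.46879349])}
{'fx': 407.3002800850229, 'fy': 407.3002800850229, 'cx': 321.8238076650881, 'cy': 236.4335045772713, 'k1': -0.0790644970874497, 'hand_eye': array([[-8.15290102e-04, -9.54640780e-01, -2.97758823e-01,
         7.60224434e-02],
       [ 9.99999192e-01, -1.06874792e-03,  6.88412543e-04,
         1.56409644e-03],
       [-9.75415811e-04, -2.97758022e-01,  9.54640880e-01,
        -1.27517168e-01],
       [ 0.00000000e+00,  0.00000000e+00,  0.00000000e+00,
         1.00000000e+00]])} {'time': 0.05, 'q': array([ 6.41726275e+01,  5.01052104e+00,  1.00345113e+01,  9.50984426e+01,
       -9.10096018e-04,  9.00006364e+01]), 'qd': array([0.07266864, 0.03287171, 0.04956342, 0.07026365, 0.03501859,
       0.0837115 ]), 'joint_efforts': array([-1.45603612e-03, -5.22081578e+01,  4.66121364e+01,  1.66860747e-02,
       -3.47952425e-05,  4.23627810e-06]), 'ee_pos': array([0.23952898, 0.4948761 , 0.24458912]), 'tcp_rot': array([-1.79925548e+02,  9.10922255e-04,  1.54171992e+02]), 'wrist_force': array([ 0.76186171, -0.1181371 ,  1.09506299]), 'torque': array([-0.06966135,  0.03464755, -0.03554027]), 'grasp_force': 0.0, 'opening': 0.08528538077566906}
```

View pics/scene0.png

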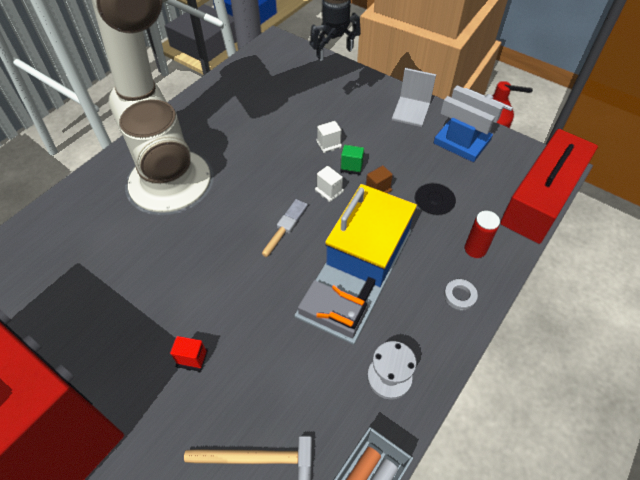

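View pics/top0.png

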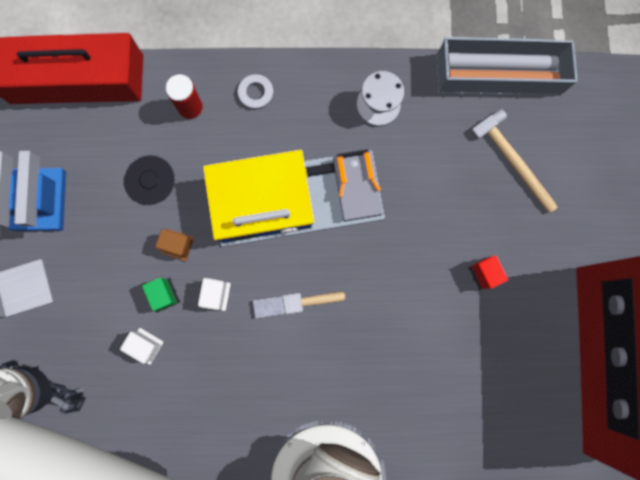

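The top view shows green at (159,293), which is the pack meant. The red one at (490,272) is the spent pack, the whites at (213,294) and (142,346) and the brown at (174,244) are look-alikes. The shoe is at (358,187), with its channel end towards the image top, and the lid handle is at (262,217).

```bash
cat >> h.py <<'E'
def pose(n,o=None):
    c=get_calibration(n)
    if n=='wrist':
        T=np.eye(4);T[:3,:3]=R.from_euler('xyz',o['tcp_rot'],degrees=True).as_matrix();T[:3,3]=o['ee_pos'];T=T@c['hand_eye']
        return c,T[:3,:3],T[:3,3]
    return c,R.from_euler('xyz',c['orientation'],degrees=True).as_matrix(),np.array(c['origin'])
def ray(n,px,z,o=None):
    c,M,t=pose(n,o); px=np.atleast_2d(np.float64(px))
    K=np.array([[c['fx'],0,c['cx']],[0,c['fy'],c['cy']],[0,0,1]])
    u=cv2.undistortPoints(px[:,None],K,np.array([c['k1'],0,0,0,0.]))[:,0]
    d=np.c_[u,np.ones(len(u))]@M.T
    return t+d*((z-t[2])/d[:,2])[:,None]
def proj(n,P,o=None):
    c,M,t=pose(n,o); q=(np.atleast_2d(P)-t)@M; u=q[:,:2]/q[:,2:]; r=(u**2).sum(1,keepdims=True)
    return u*(1+c['k1']*r)*[c['fx'],c['fy']]+[c['cx'],c['cy']]
def big(m):
    cs,_=cv2.findContours(m.astype(np.uint8),cv2.RETR_EXTERNAL,cv2.CHAIN_APPROX_NONE); return max(cs,key=cv2.contourArea)
def rect(n,m,z,o=None):
    P=ray(n,big(m)[:,0],z,o)[:,:2]; return cv2.minAreaRect((P*1000).astype(np.float32))
E
python3 - <<'E'
from h import *
im=cv2.imread('pics/top0.png'); h=cv2.cvtColor(im,cv2.COLOR_BGR2HSV); H,S,V=[h[...,i].astype(int) for i in range(3)]
g=(abs(H-60)<15)&(S>120)
print('gV',np.unique(V[g]//10,return_counts=True))
for t in (0,110,120,130): print('green',t,rect('top',g&(V>=t),.07))
y=(abs(H-29)<6)&(S>150); print('Ly',rect('top',y&(V>150),.119),cv2.boxPoints(rect('top',y&(V>150),.119)))
o=(abs(H-13)<6)&(S>180)&(V>150); o[:130]=0;o[210:]=0;o[:,:320]=0;o[:,400:]=0
cs,_=cv2.findContours(o.astype(np.uint8),0,1)
for c in cs:
    if cv2.contourArea(c)>20: print('or',cv2.minAreaRect(c),cv2.minAreaRect((ray('top',c[:,0],.062)[:,:2]*1000).astype(np.float32)))
a=cv2.resize(im[255:335,115:245],None,fx=3,fy=3,interpolation=2); b=cv2.resize(im[135:255,195:395],None,fx=4,fy=4,interpolation=2)
k=np.zeros((a.shape[0],800,3),np.uint8);k[:,:390]=a
s=cv2.imread('pics/scene0.png')[135:215,300:430];k[:,400:790]=cv2.resize(s,None,fx=3,fy=3)[:a.shape[0]]
cv2.imwrite('pics/crop1.png',cv2.resize(np.vstack([k,b]),None,fx=.83,fy=.83))
E
```

```text
gV (array([ 7,  8,  9, 10, 11, 12, 13, 14, 15, 16, 17, 18, 19]), array([  6,  13,  21,  28,  61,  27,  22,  24,  21,  35,  42, 176, 285]))
green 0 ((405.07220458984375, 351.46405029296875), (63.86263656616211, 55.586204528808594), 23.05531120300293)
green 110 ((405.9861145019531, 353.5763244628906), (60.52643585205078, 52.41486740112305), 23.05531120300293)
green 120 ((405.3353271484375, 355.5437316894531), (60.38838195800781, 47.92817687988281), 23.769607543945312)
green 130 ((405.38934326171875, 356.0454406738281), (59.68653106689453, 45.8340950012207), 23.04049301147461)
Ly ((607.5095825195312, 138.75930786132812), (156.86123657226562, 210.49537658691406), 9.251133918762207) [[513.17926  230.02939 ]
 [547.019     22.271883]
 [701.8399    47.489227]
 [668.0002   255.24673 ]]
```

View pics/crop1.png

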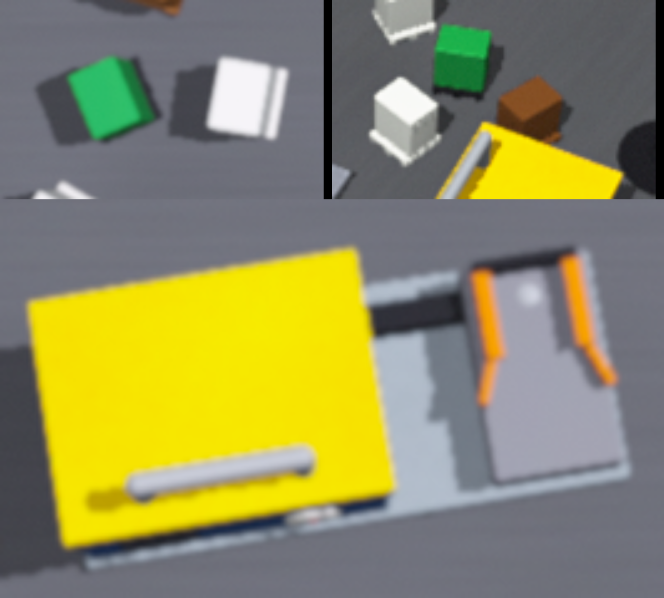

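The crop confirms the single green pack (long axis about 23°) between white and brown look-alikes. The station's yaw is about 9°. I'll move above the pack and look with the wrist camera.

send_rows --linear '[[-0.042, -0.0105, 0.009], [-0.042, -0.0105, 0.009], [-0.042, -0.0105, 0.009], [-0.042, -0.0105, 0.009], [-0.042, -0.0105, 0.009], [0, 0, 0], [0, 0, 0], [0, 0, 0]]' --twist '[[0, 0, 0], [0, 0, 0], [0, 0, 0], [0, 0, 0], [0, 0, 0], [0, 0, -1], [0, 0, -1], [0, 0, 0]]' --gripper '[100, 100, 100, 100, 100, 100, 100, 100]'

```text
time: 1.1
ee_pos: [0.4057, 0.3561, 0.1999]
tcp_rot: [-180.0, -0.0, 174.1]
wrist_force: [0.3, -0.3, 0.7]
opening: 0.0857
grasp_force: 0.0
```

```bash
python3 - <<'E'
from h import *
o,im=shot('wrist','w1.png'); print(o['q'],o['ee_pos'],o['tcp_rot'])
h=cv2.cvtColor(im,cv2.COLOR_RGB2HSV); H,S,V=[h[...,i].astype(int) for i in range(3)]
g=(abs(H-60)<15)&(S>120); print(np.histogram(V[g],10))
t=V[g].max()*.85
print(rect('wrist',g&(V>t),.07,o)); print(rect('wrist',g,.07,o))
E
```

```text
[4.12701356e+01 2.90816306e+00 2.86008045e+00 8.99929633e+01
 2.85175232e-03 4.71810076e+01] [0.40574405 0.35609826 0.19992369] [-1.79971831e+02 -2.99900207e-02  1.74089120e+02]
(array([  79,  375,  406,   74,   70,   94,  111,  185,  244, 4841]), array([ 19. ,  37.8,  56.6,  75.4,  94.2, 113. , 131.8, 150.6, 169.4,
       188.2, 207. ]))
((405.3421325683594, 358.1839904785156), (57.27757263183594, 40.20564651489258), 23.650732040405273)
((401.02496337890625, 358.7794494628906), (65.4576644897461, 45.955257415771484), 23.705385208129883)
```

View pics/w1.png

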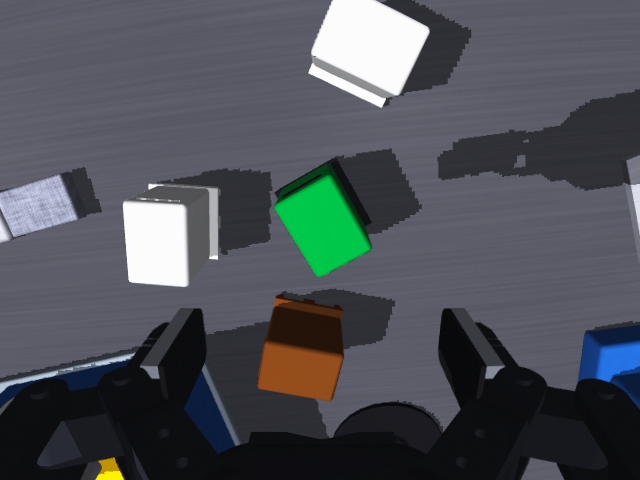

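The wrist picture shows the green top face at about (323,222). Its centre is (0.405, 0.358), yaw 23.6°, and the fingers have clearance to the neighbours. I'll turn 29.5°, descend and grip.

send_rows --linear '[[0, 0, 0], [0, 0, 0], [0, 0, 0], [0, 0.0015, 0.04], [0, 0, 0.04], [0, 0, 0.04], [0, 0, 0.03], [0, 0, 0.008]]' --twist '[[0, 0, -0.985], [0, 0, -0.985], [0, 0, -0.985], [0, 0, 0], [0, 0, 0], [0, 0, 0], [0, 0, 0], [0, 0, 0]]' --gripper '[100, 100, 100, 100, 100, 100, 100, 100]'

```text
time: 2.15
ee_pos: [0.4041, 0.357, 0.0403]
tcp_rot: [-179.9, -0.2, -156.4]
wrist_force: [0.8, 0.2, 0.5]
opening: 0.0852
grasp_force: 0.0
```

send_rows --linear '[[0, 0, 0], [0, 0, 0], [0, 0, 0], [0, 0, 0], [0, 0, 0], [0, 0, 0]]' --twist '[[0, 0, 0], [0, 0, 0], [0, 0, 0], [0, 0, 0], [0, 0, 0], [0, 0, 0]]' --gripper '[30, 30, 30, 30, 30, 30]' --grip_force 50

```text
time: 2.9
ee_pos: [0.4059, 0.3583, 0.0439]
tcp_rot: [180.0, 0.1, -156.3]
wrist_force: [0.3, -1.1, 6.5]
opening: 0.0437
grasp_force: 52.3
```

send_rows --linear '[[0, 0, -0.02], [0, 0, -0.04], [0, 0, -0.05], [0, 0, -0.03], [0, 0, 0]]' --twist '[[0, 0, 0], [0, 0, 0], [0, 0, 0], [0, 0, 0], [0, 0, 0]]' --gripper '[30, 30, 30, 30, 30]'

```text
time: 3.52
ee_pos: [0.4059, 0.3584, 0.1844]
tcp_rot: [179.9, 0.2, -156.3]
wrist_force: [0.8, 0.2, -3.9]
opening: 0.0436
grasp_force: 52.1
```

```bash
python3 - <<'E'
from h import *
im=cv2.imread('pics/top0.png'); h=cv2.cvtColor(im,cv2.COLOR_BGR2HSV); H,S,V=[h[...,i].astype(int) for i in range(3)]
o=(H<20)&(S>150)&(V>120); o[:145]=0;o[215:]=0;o[:,:325]=0;o[:,395:]=0
n,l,st,c=cv2.connectedComponentsWithStats(o.astype(np.uint8))
for i in range(1,n):
    if st[i,4]<30: continue
    ys,xs=np.where(l==i); print(st[i])
    sel=ys<ys.min()+ (19 if True else 0)
    P=ray('top',np.c_[xs[sel],ys[sel]],.062)[:,:2]; m=P.mean(0); d=np.linalg.svd(P-m)[2][0]; print('lip',m,np.degrees(np.arctan(d[1]/d[0])))
# dome
z=cv2.cvtColor(im,cv2.COLOR_BGR2GRAY)[156:171,349:361].astype(float); w=np.clip(z-np.median(z)-12,0,None); yy,xx=np.mgrid[156:171,349:361]
print('dome',(w*xx).sum()/w.sum(),(w*yy).sum()/w.sum(),ray('top',[[(w*xx).sum()/w.sum(),(w*yy).sum()/w.sum()]],.047))
f=ray('top',[[344.7,219.6],[382.3,213.6]],.045); print('front',f,np.linalg.norm(f[0]-f[1]),f.mean(0))
E
```

```text
[364 152  16  38 130]
lip [ 0.69193744 -0.0940389 ] 9.934170209930379
[337 156   9  41 139]
lip [ 0.6832429  -0.03495698] 6.883248429583981
dome 354.3433908045977 163.21408045977012 [[ 0.68983285 -0.06675295  0.047     ]]
front [[ 0.5645433  -0.04388334  0.045     ]
 [ 0.57747557 -0.12638686  0.045     ]] 0.08351092378389824 [ 0.57100943 -0.0851351   0.045     ]
```

send_rows --linear '[[0, 0, -0.01], [0, 0, -0.01], [0.0085, -0.05, 0], [0.0085, -0.05, 0], [0.0085, -0.05, 0], [0.0085, -0.05, 0], [0.0085, -0.05, 0], [0.0085, -0.05, 0]]' --twist '[[0, 0, 0.735], [0, 0, 0.735], [0, 0, 0], [0, 0, 0], [0, 0, 0], [0, 0, 0], [0, 0, 0], [0, 0, 0]]' --gripper '[30, 30, 30, 30, 30, 30, 30, 30]'

```text
time: 4.53
ee_pos: [0.401, 0.0518, 0.2002]
tcp_rot: [180.0, -0.1, -171.0]
wrist_force: [1.2, -0.3, -3.3]
opening: 0.0434
grasp_force: 52.9
```

send_rows --linear '[[0.0085, -0.05, 0], [0.0085, -0.05, 0], [0.0085, -0.04, 0], [-0.04, -0.005, 0], [-0.05, -0.005, 0], [-0.05, -0.005, 0], [-0.05, -0.005, 0], [-0.05, -0.005, 0]]' --twist '[[0, 0, 0], [0, 0, 0], [0, 0, 0], [0, 0, 0], [0, 0, 0], [0, 0, 0], [0, 0, 0], [0, 0, 0]]' --gripper '[30, 30, 30, 30, 30, 30, 30, 30]'

```text
time: 5.52
ee_pos: [0.6406, -0.0757, 0.1995]
tcp_rot: [180.0, -0.2, -171.0]
wrist_force: [-0.6, -0.3, -3.2]
opening: 0.0432
grasp_force: 53.1
```

send_rows --linear '[[-0.035, -0.005, 0], [0, 0, 0], [0, 0, 0], [0, 0, 0]]' --twist '[[0, 0, 0], [0, 0, 0], [0, 0, 0], [0, 0, 0]]' --gripper '[30, 30, 30, 30]'

```text
time: 6.02
ee_pos: [0.6741, -0.0754, 0.2023]
tcp_rot: [180.0, -0.0, -171.0]
wrist_force: [-0.5, -0.0, -3.8]
opening: 0.0435
grasp_force: 53.1
```

```bash
python3 - <<'E'
from h import *
o,im=shot('wrist','w2.png'); print(o['q'],o['ee_pos'],o['tcp_rot'],proj('wrist',[[.6898,-.0668,.047],[.6067,-.0797,.045]],o))
E
```

```text
[-6.38462476e+00  2.28551917e+01  2.66630028e+01  9.38257969e+01
 -5.26721772e-04 -1.53936714e+01] [ 0.67408802 -0.07543043  0.20229151] [ 1.79995733e+02 -1.74803949e-02 -1.70990953e+02] [[328.18667121 241.2295275 ]
 [328.9775088  122.25271559]]
```

View pics/w2.png

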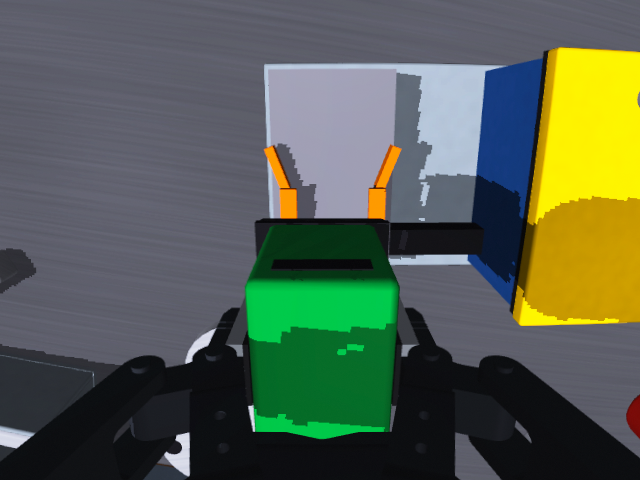

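```bash
python3 - <<'E'
from h import *
c=bot.get_obs(); im=cv2.imread('pics/w2.png'); o=dict(ee_pos=[.67409,-.07543,.20229],tcp_rot=[180,-.017,-170.991])
h=cv2.cvtColor(im,cv2.COLOR_BGR2HSV); H,S,V=[h[...,i].astype(int) for i in range(3)]
m=(H<20)&(S>150)&(V>120)
for z in (.062,):
  mids=[]
  for r in (195,200,205,210,214):
    xs=np.where(m[r,260:410])[0]+260; L=xs[xs<330]; Rr=xs[xs>330]
    P=ray('wrist',[[L.min()-.5,r],[L.max()+.5,r],[Rr.min()-.5,r],[Rr.max()+.5,r]],z,o)[:,:2]
    mids.append(np.array([P[1],P[2],P.mean(0)])); print(L.min(),L.max(),Rr.min(),Rr.max(),np.linalg.norm(P[1]-P[2]),np.linalg.norm(P[0]-P[3]),P.mean(0))
  mids=np.array(mids)
# deck edges left
E=[]
for r in (85,100,120,135):
    row=im[r].astype(int).sum(1); d=np.abs(np.diff(cv2.GaussianBlur(im[r:r+1].astype(np.float32),(3,1),0)[0].sum(1)))
    l=255+np.argmax(d[255:285]); rr=385+np.argmax(d[385:410]); P=ray('wrist',[[l+.5,r],[rr+.5,r]],.045,o)[:,:2]; E.append(P); print(r,l,rr,np.linalg.norm(P[0]-P[1]),P.mean(0))
E=np.array(E)
for k in (0,1): 
    p=np.polyfit(E[:,k,0],E[:,k,1],1); print('edge yaw',np.degrees(np.arctan(p[0])))
# lateral in tool frame
T=R.from_euler('xyz',o['tcp_rot'],degrees=True).as_matrix()
for q in [*mids[:,2],*E.mean(1),[.6898,-.0668],[.6067,-.0797]]: print('tool xy',((np.r_[q,0]-np.r_[o['ee_pos'][:2],0])@T)[:2].round(4))
# front deck edge, foot rear edge
col=cv2.GaussianBlur(im[:,330].astype(np.float32),(1,3),0).sum(1); d=np.abs(np.diff(col[50:90])); r=50+np.argmax(d)+.5; print('front',r,ray('wrist',[[330,r]],.045,o))
print('foot rear',[((ray('wrist',[p],.20229-.0439,o)[0]-o['ee_pos'])@T).round(4) for p in ([256,220],[389,220],[256,219],[389,219])])
E
```

```text
280 296 369 385 0.048149241963248234 0.07093647227787978 [ 0.65248654 -0.0701669 ]
280 296 369 385 0.04832027597650553 0.07118859105378848 [ 0.65585388 -0.06961004]
280 296 368 384 0.04781853781119994 0.07076723469320337 [ 0.65929783 -0.06938295]
280 296 368 384 0.04799187841078077 0.07102391655398664 [ 0.6627127  -0.06881912]
281 296 368 384 0.04813227699360613 0.07055288883863592 [ 0.66543594 -0.06819734]
85 264 395 0.08703883439776035 [ 0.58256045 -0.08289923]
100 264 395 0.08778197991505807 [ 0.59206481 -0.08135307]
120 265 394 0.08746234872513702 [ 0.60496906 -0.0792529 ]
135 266 393 0.0868966939694114 [ 0.61483138 -0.07764651]
edge yaw 9.452780211484123
edge yaw 9.033710863780847
tool xy [0.0205 0.0086]
tool xy [0.0171 0.0086]
tool xy [0.0137 0.0083]
tool xy [0.0102 0.0083]
tool xy [0.0074 0.0085]
tool xy [0.0916 0.007 ]
tool xy [0.0819 0.007 ]
tool xy [0.0689 0.007 ]
tool xy [0.0589 0.0071]
tool xy [-0.0169  0.0061]
tool xy [0.0672 0.0063]
front 63.5 [[ 0.5694039  -0.08507611  0.045     ]]
foot rear [array([ 0.0291, -0.0274,  0.0439]), array([0.0291, 0.0307, 0.0439]), array([ 0.0296, -0.0274,  0.0439]), array([0.0295, 0.0306, 0.0439])]
```

Both lips are visible at (288,200) and (377,200), and the pack hangs square. The shoe axis is 6.8 mm along tool +y from the pack, and shoe_deck is 67 mm along tool +x. I'll move there and lower.

send_rows --linear '[[0.034, 0.0068, 0], [0.034, 0, 0], [0, 0, 0.03], [0, 0, 0.04], [0, 0, 0.03], [0, 0, 0.008], [0, 0, 0.0035], [0, 0, 0]]' --twist '[[0, 0, 0], [0, 0, 0], [0, 0, 0], [0, 0, 0], [0, 0, 0], [0, 0, 0], [0, 0, 0], [0, 0, 0]]' --gripper '[30, 30, 30, 30, 30, 30, 30, 30]'

```text
time: 7.08
ee_pos: [0.6072, -0.0794, 0.0922]
tcp_rot: [-180.0, 0.1, -171.0]
wrist_force: [1.1, -0.0, -4.0]
opening: 0.0433
grasp_force: 53.0
```

send_rows --linear '[[0, 0, 0], [0, 0, 0]]' --twist '[[0, 0, 0], [0, 0, 0]]' --gripper '[30, 30]'

```text
time: 7.32
ee_pos: [0.607, -0.0793, 0.0915]
tcp_rot: [-180.0, 0.1, -171.0]
wrist_force: [0.3, -0.4, -4.1]
opening: 0.0435
grasp_force: 53.0
```

```bash
python3 - <<'E'
from h import *
im=[camera(n)[:,:,::-1] for n in('top','scene')]
a=cv2.resize(im[0][135:255,300:400],None,fx=4,fy=4,interpolation=2);b=cv2.resize(im[1][220:340,290:390],None,fx=4,fy=4,interpolation=2)
cv2.imwrite('pics/c3.png',np.hstack([a,b])); print(bot.get_obs()['ee_pos'])
E
```

```text
[ 0.60683702 -0.07933035  0.09108054]
```

View pics/c3.png

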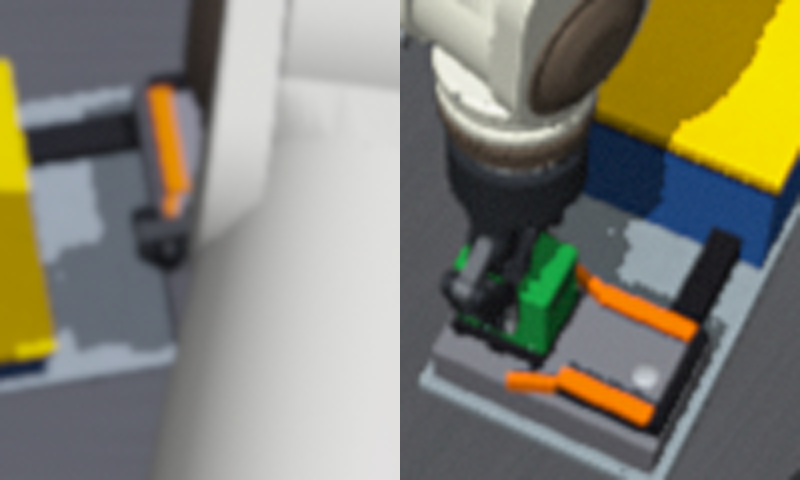

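The pack is just above the deck between the wings. I'll touch down gently.

send_rows --linear '[[0, 0, 0.0015], [0, 0, 0], [0, 0, 0]]' --twist '[[0, 0, 0], [0, 0, 0], [0, 0, 0]]' --gripper '[30, 30, 30]'

```text
time: 7.8
ee_pos: [0.6066, -0.0793, 0.0892]
tcp_rot: [180.0, -0.0, -171.0]
wrist_force: [0.5, -0.6, -4.2]
opening: 0.0433
grasp_force: 53.3
```

send_rows --linear '[[0, 0, 0.001], [0, 0, 0], [0, 0, 0]]' --twist '[[0, 0, 0], [0, 0, 0], [0, 0, 0]]' --gripper '[30, 30, 30]'

```text
time: 8.18
ee_pos: [0.6067, -0.0793, 0.089]
tcp_rot: [-180.0, 0.0, -171.0]
wrist_force: [-4.0, 1.3, 6.0]
opening: 0.0435
grasp_force: 54.0
```

send_rows --linear '[[-0.007, 0, 0], [-0.008, 0, 0], [-0.008, 0, 0], [-0.008, 0, 0], [-0.006, 0, 0], [0, 0, 0]]' --twist '[[0, 0, 0], [0, 0, 0], [0, 0, 0], [0, 0, 0], [0, 0, 0], [0, 0, 0]]' --gripper '[30, 30, 30, 30, 30, 30]'

```text
time: 8.93
ee_pos: [0.644, -0.0737, 0.089]
tcp_rot: [-180.0, 0.1, -171.0]
wrist_force: [-0.8, -0.9, 4.8]
opening: 0.0436
grasp_force: 54.3
```

send_rows --linear '[[-0.006, 0, 0], [-0.006, 0, 0], [-0.005, 0, 0], [-0.005, 0, 0], [-0.004, 0, 0], [-0.004, 0, 0], [-0.003, 0, 0], [0, 0, 0]]' --twist '[[0, 0, 0], [0, 0, 0], [0, 0, 0], [0, 0, 0], [0, 0, 0], [0, 0, 0], [0, 0, 0], [0, 0, 0]]' --gripper '[30, 30, 30, 30, 30, 30, 30, 30]'

```text
time: 9.93
ee_pos: [0.6762, -0.0685, 0.089]
tcp_rot: [-180.0, 0.1, -171.0]
wrist_force: [-2.7, -1.5, 6.1]
opening: 0.0442
grasp_force: 54.3
```

send_rows --linear '[[-0.002, 0, 0], [0, 0, 0], [0, 0, 0]]' --twist '[[0, 0, 0], [0, 0, 0], [0, 0, 0]]' --gripper '[30, 30, 30]'

```text
time: 10.3
ee_pos: [0.6774, -0.0683, 0.0891]
tcp_rot: [-180.0, -0.0, -171.0]
wrist_force: [-6.9, -0.9, 8.1]
opening: 0.0434
grasp_force: 54.5
```

send_rows --linear '[[-0.002, 0, 0], [0, 0, 0], [0, 0, 0]]' --twist '[[0, 0, 0], [0, 0, 0], [0, 0, 0]]' --gripper '[30, 30, 30]'

```text
time: 10.68
ee_pos: [0.6777, -0.0683, 0.0892]
tcp_rot: [-180.0, -0.2, -171.0]
wrist_force: [-17.4, -3.2, 13.0]
opening: 0.0431
grasp_force: 55.1
```

send_rows --linear '[[-0.002, 0, 0], [0, 0, 0], [0, 0, 0]]' --twist '[[0, 0, 0], [0, 0, 0], [0, 0, 0]]' --gripper '[30, 30, 30]'

```text
time: 11.05
ee_pos: [0.6782, -0.0683, 0.0893]
tcp_rot: [-180.0, -0.4, -171.0]
wrist_force: [-25.6, -4.1, 17.0]
opening: 0.0433
grasp_force: 55.6
```

It sits hard against the end stop. I'll relax the push, let go and rise.

send_rows --linear '[[0.004, 0, 0], [0, 0, 0], [0, 0, 0], [0, 0, 0], [0, 0, 0], [0, 0, -0.01], [0, 0, -0.04], [0, 0, -0.05]]' --twist '[[0, 0, 0], [0, 0, 0], [0, 0, 0], [0, 0, 0], [0, 0, 0], [0, 0, 0], [0, 0, 0], [0, 0, 0]]' --gripper '[30, 75, 75, 75, 75, 75, 75, 75]'

```text
time: 12.05
ee_pos: [0.6773, -0.068, 0.1892]
tcp_rot: [180.0, -0.1, -171.0]
wrist_force: [1.5, -1.0, 0.4]
opening: 0.064
grasp_force: 0.0
```

send_rows --linear '[[0, 0, -0.05], [0, 0, -0.05], [0, 0, 0], [0, 0, 0]]' --twist '[[0, 0, 0], [0, 0, 0], [0, 0, 0], [0, 0, 0]]' --gripper '[75, 75, 75, 75]'

```text
time: 12.55
ee_pos: [0.6779, -0.068, 0.2882]
tcp_rot: [-180.0, 0.0, -171.0]
wrist_force: [0.1, 0.4, -1.0]
opening: 0.0643
grasp_force: 0.0
```

```bash
python3 - <<'E'
from h import *
o,im=shot('wrist','w4.png'); print(o['q'],o['ee_pos'],o['tcp_rot'],o['opening'])
print(proj('wrist',[[.6898,-.0668,.047],[.676,-.069,.115]],o))
E
```

```text
[-5.73135159e+00  2.67656119e+01  4.16830808e+01  1.04901291e+02
  1.02545760e-03 -1.47530890e+01] [ 0.67792249 -0.06803545  0.28822562] [-1.79996872e+02  1.59054433e-02 -1.70978262e+02] 0.06433763569739626
[[319.54412486 207.38732703]
 [319.08286666 210.07382207]]
```

View pics/w4.png

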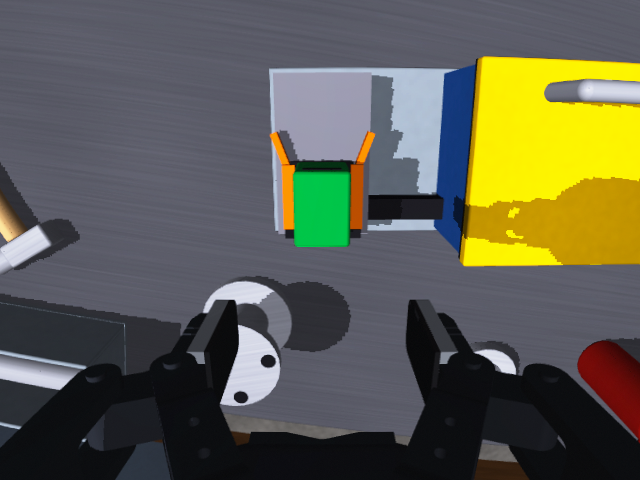

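The pack sits in the channel at (321,207), let go. Next I'll check its depth and locate the handle.

```bash
python3 - <<'E'
from h import *
o=dict(ee_pos=[.67792,-.06804,.28823],tcp_rot=[180,.016,-170.978])
im=cv2.imread('pics/w4.png'); h=cv2.cvtColor(im,cv2.COLOR_BGR2HSV); H,S,V=[h[...,i].astype(int) for i in range(3)]
print('pack top',rect('wrist',(abs(H-60)<15)&(S>120)&(V>140),.115,o))
d=np.abs(np.diff(cv2.GaussianBlur(im[:,320].astype(np.float32),(1,3),0).sum(1)[55:95]));r=55+np.argmax(d)+.5;f=ray('wrist',[[320,r]],.045,o);print('front',r,f,'expect home',f[0,:2]+.106*np.array([.9877,.1564]))
im=cv2.imread('pics/top0.png'); h=cv2.cvtColor(im,cv2.COLOR_BGR2HSV); H,S,V=[h[...,i].astype(int) for i in range(3)]
m=(S<60)&(V>90); k=np.zeros(m.shape,bool);k[205:226,228:295]=1
P=ray('top',big(m&k)[:,0],.159)[:,:2]*1000; print('handle',cv2.minAreaRect(P.astype(np.float32)),cv2.boundingRect(big(m&k)))
im=cv2.imread('pics/scene0.png'); h=cv2.cvtColor(im,cv2.COLOR_BGR2HSV); H,S,V=[h[...,i].astype(int) for i in range(3)]
m=(S<60)&(V>90); k=np.zeros(m.shape,bool);k[185:232,336:370]=1
P=ray('scene',big(m&k)[:,0],.159)[:,:2]*1000; print('handle sc',cv2.minAreaRect(P.astype(np.float32)))
E
```

```text
pack top ((675.725341796875, -67.7222900390625), (57.689002990722656, 41.68181610107422), 8.929465293884277)
front 67.5 [[ 0.56878705 -0.08533818  0.045     ]] expect home [ 0.67348325 -0.06875978]
handle ((552.6106567382812, 130.4214630126953), (15.863225936889648, 111.04528045654297), 9.27551555633545) (233, 210, 56, 16)
handle sc ((540.3524780273438, 125.37765502929688), (54.92066955566406, 114.21392822265625), 35.314083099365234)
```

Pack depth and yaw agree with home. The handle centre is about (0.553, 0.130). I'll turn 90° and move above it.

send_rows --linear '[[0, 0, 0], [0, 0, 0], [0, 0, 0], [0, 0, 0], [0, 0, 0], [0, 0, 0], [0, 0, 0], [0, 0, 0]]' --twist '[[0, 0, -1], [0, 0, -1], [0, 0, -1], [0, 0, -1], [0, 0, -1], [0, 0, -1], [0, 0, -1], [0, 0, -1]]' --gripper '[75, 75, 75, 75, 75, 75, 75, 75]'

```text
time: 13.6
ee_pos: [0.6773, -0.068, 0.2867]
tcp_rot: [179.8, 0.0, -90.6]
wrist_force: [0.5, 0.9, -0.5]
opening: 0.0641
grasp_force: 0.0
```

send_rows --linear '[[0, 0, 0], [-0.036, 0.0155, 0.004], [-0.036, 0.0155, 0.004], [-0.036, 0.0155, 0.004], [-0.036, 0.0155, 0.004], [-0.036, 0.0155, 0.004], [-0.036, 0.0155, 0.004], [0, 0, 0]]' --twist '[[0, 0, -1], [0, 0, 0], [0, 0, 0], [0, 0, 0], [0, 0, 0], [0, 0, 0], [0, 0, 0], [0, 0, 0]]' --gripper '[60, 60, 60, 60, 60, 60, 60, 60]'

```text
time: 14.6
ee_pos: [0.5503, 0.1324, 0.263]
tcp_rot: [179.9, 0.0, -80.8]
wrist_force: [-0.3, 0.1, -0.1]
opening: 0.0511
grasp_force: 0.0
```

send_rows --linear '[[0, 0, 0], [0, 0, 0]]' --twist '[[0, 0, 0], [0, 0, 0]]' --gripper '[60, 60]'

```text
time: 14.85
ee_pos: [0.5523, 0.13, 0.2638]
tcp_rot: [180.0, -0.0, -81.0]
wrist_force: [0.5, 0.3, 0.1]
opening: 0.0512
grasp_force: 0.0
```

```bash
python3 - <<'E'
from h import *
o,im=shot('wrist','w5.png'); print(o['q'],o['ee_pos'],o['tcp_rot'],o['opening'])
print(proj('wrist',[[.5526,.1304,.159]],o))
h=cv2.cvtColor(im,cv2.COLOR_RGB2HSV); H,S,V=[h[...,i].astype(int) for i in range(3)]
y=(abs(H-29)<8)&(S>120)
print([ (v.round(3)) for v in cv2.boxPoints(rect('wrist',y,.119,o))])
E
```

```text
[ 1.32441587e+01  7.93539817e+00  1.53789562e+01  9.74869888e+01
 -5.88193632e-03 -8.57195400e+01] [0.55234815 0.12997271 0.26378344] [ 1.79957129e+02 -9.10714336e-03 -8.10362957e+01] 0.05117016333773066
[[323.05188711 240.51192845]]
[array([515.799, 229.241], dtype=float32), array([548.952,  25.234], dtype=float32), array([701.655,  50.05 ], dtype=float32), array([668.502, 254.056], dtype=float32)]
```

View pics/w5.png

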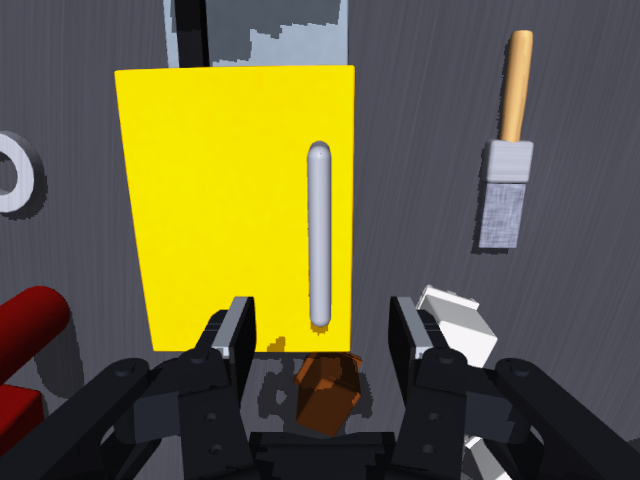

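The handle bar is at (319,235), about 1.5 mm along tool −y from the jaws' centre. I'll descend to the bar.

send_rows --linear '[[0, -0.0015, 0.03], [0, 0, 0.04], [0, 0, 0.03], [0, 0, 0.01], [0, 0, 0], [0, 0, 0]]' --twist '[[0, 0, 0], [0, 0, 0], [0, 0, 0], [0, 0, 0], [0, 0, 0], [0, 0, 0]]' --gripper '[60, 60, 60, 60, 60, 60]'

```text
time: 15.65
ee_pos: [0.5542, 0.1309, 0.1558]
tcp_rot: [-179.9, 0.0, -81.0]
wrist_force: [-0.7, -0.1, -0.1]
opening: 0.0513
grasp_force: 0.0
```

send_rows --linear '[[0, 0, 0], [0, 0, 0], [0, 0, 0], [0, 0, 0], [0, 0, 0], [0, 0, 0]]' --twist '[[0, 0, 0], [0, 0, 0], [0, 0, 0], [0, 0, 0], [0, 0, 0], [0, 0, 0]]' --gripper '[5, 5, 5, 5, 5, 5]' --grip_force 70

```text
time: 16.4
ee_pos: [0.5536, 0.131, 0.155]
tcp_rot: [-180.0, 0.0, -81.0]
wrist_force: [-2.9, -1.3, 6.2]
opening: 0.0116
grasp_force: 68.2
```

send_rows --linear '[[0, 0, -0.001], [0, 0, -0.001], [0, -0.0005, -0.001], [0, 0, 0]]' --twist '[[0, 0, 0], [0, 0, 0], [0, 0, 0], [0, 0, 0]]' --gripper '[5, 5, 5, 5]'

```text
time: 16.9
ee_pos: [0.554, 0.131, 0.1564]
tcp_rot: [179.9, 0.0, -81.0]
wrist_force: [3.4, 0.8, -9.9]
opening: 0.0117
grasp_force: 68.2
```

send_rows --linear '[[0, -0.0004, -0.001], [0, -0.0004, -0.001], [0, -0.0004, -0.001], [0, 0, 0]]' --twist '[[0, 0, 0], [0, 0, 0], [0, 0, 0], [0, 0, 0]]' --gripper '[5, 5, 5, 5]'

```text
time: 17.4
ee_pos: [0.5549, 0.1312, 0.1586]
tcp_rot: [179.9, -0.0, -81.0]
wrist_force: [5.1, 1.7, -15.2]
opening: 0.0116
grasp_force: 69.1
```

send_rows --linear '[[0, -0.0004, -0.001], [0, -0.0004, -0.001], [0, 0, 0]]' --twist '[[0, 0, 0], [0, 0, 0], [0, 0, 0]]' --gripper '[5, 5, 5]'

```text
time: 17.77
ee_pos: [0.5553, 0.1313, 0.1595]
tcp_rot: [179.8, -0.0, -81.0]
wrist_force: [6.2, 2.6, -21.9]
opening: 0.0115
grasp_force: 68.5
```

send_rows --linear '[[0, -0.0004, -0.001], [0, -0.0004, -0.001], [0, 0, 0]]' --twist '[[0, 0, 0], [0, 0, 0], [0, 0, 0]]' --gripper '[5, 5, 5]'

```text
time: 18.15
ee_pos: [0.5571, 0.1316, 0.1638]
tcp_rot: [180.0, 0.0, -81.0]
wrist_force: [7.0, 1.5, -9.5]
opening: 0.0117
grasp_force: 70.0
```

send_rows --linear '[[0, -0.001, -0.002], [0, -0.001, -0.002], [0, -0.001, -0.002], [0, -0.001, -0.002], [0, 0, 0], [0, 0, 0]]' --twist '[[0, 0, 0], [0, 0, 0], [0, 0, 0], [0, 0, 0], [0, 0, 0], [0, 0, 0]]' --gripper '[5, 5, 5, 5, 5, 5]'

```text
time: 18.9
ee_pos: [0.5612, 0.1322, 0.1724]
tcp_rot: [-179.9, 0.0, -81.0]
wrist_force: [5.7, 1.5, -7.6]
opening: 0.0114
grasp_force: 69.0
```

send_rows --linear '[[0, -0.0015, -0.002], [0, -0.0015, -0.002], [0, -0.0015, -0.002], [0, -0.0012, -0.002], [0, 0, 0], [0, 0, 0], [0, 0, 0]]' --twist '[[0, 0, 0], [0, 0, 0], [0, 0, 0], [0, 0, 0], [0, 0, 0], [0, 0, 0], [0, 0, 0]]' --gripper '[5, 5, 5, 5, 5, 5, 5]'

```text
time: 19.77
ee_pos: [0.5663, 0.133, 0.1811]
tcp_rot: [-180.0, 0.0, -81.0]
wrist_force: [-5.4, 1.0, 0.1]
opening: 0.0116
grasp_force: 69.0
```

```bash
python3 - <<'E'
from h import *
o=bot.get_obs(); print(o['ee_pos'],o['wrist_force'])
im=[camera(n)[:,:,::-1] for n in('top','scene')]
for n in ('top','scene'): print(n, 'front edge mid shut/30mm up', proj(n,[[.5324,.1277,.119],[.5414,.129,.147]]).round(1).tolist())
a=cv2.resize(im[0][130:250,185:395],None,fx=3,fy=3,interpolation=2);b=cv2.resize(im[1][160:340,290:430],None,fx=2,fy=2,interpolation=2)
k=np.zeros((360,910,3),np.uint8);k[:,:630]=a;k[:,630:]=b; cv2.imwrite('pics/c6.png',k[:,110:])
E
```

```text
[0.56625703 0.13301715 0.18106062] [-5.39388582  1.0309654   0.10654326]
top front edge mid shut/30mm up [[263.4, 230.0], [261.8, 223.7]]
scene front edge mid shut/30mm up [[344.5, 210.7], [348.3, 204.9]]
```

View pics/c6.png

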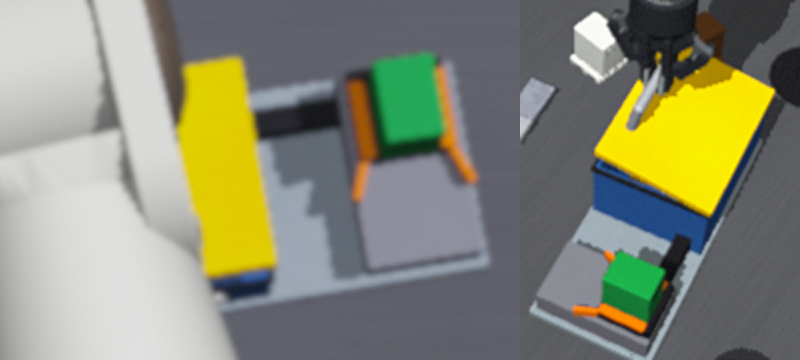

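The lid is ajar with the handle in the jaws and the pack is still home. One angle check from the lid's near front corner in the scene view.

```bash
python3 - <<'E'
from h import *
u=np.array([.9877,.1564,0]); C=np.array([.549,.0252,.119]); 
# front corner is .153 before hinge axis at z .107
Hh=C+u*.153; Hh[2]=.107
def yl(im):
    h=cv2.cvtColor(im,cv2.COLOR_BGR2HSV); H,S,V=[h[...,i].astype(int) for i in range(3)]
    return big((abs(H-29)<8)&(S>120)&(V>100))[:,0]
def corner(im): c=yl(im); p=c[np.argmin(c[:,0]+0.0*c[:,1]+abs(c[:,1]-238)*.0)]; return p
s0=cv2.imread('pics/scene0.png'); s1=camera('scene')[:,:,::-1].copy()
for s in (s0,s1):
    c=yl(s); print('leftmost',c[np.argmin(c[:,0])],'bottom',c[np.argmax(c[:,1])])
for t in (0,.1,.15,.2,.25,.3):
    v=C-Hh; a=v@u; b=v[2]; P=Hh+u*(a*np.cos(t)+b*np.sin(t))+np.array([0,0,b*np.cos(t)-a*np.sin(t)])
    print(t,proj('scene',P).round(1),P.round(3))
E
```

```text
leftmost [325 241] bottom [381 267]
leftmost [327 234] bottom [382 267]
0 [[325.9 240.8]] [0.549 0.025 0.119]
0.1 [[326.6 237.4]] [0.551 0.026 0.134]
0.15 [[327.3 235.8]] [0.552 0.026 0.142]
0.2 [[328.  234.3]] [0.554 0.026 0.149]
0.25 [[328.9 232.8]] [0.557 0.026 0.156]
0.3 [[330.  231.4]] [0.559 0.027 0.164]
```

The lid is at about 0.2 rad, which is 30 mm open. I'll let it settle and hand in.

send_rows --linear '[[0, 0, 0], [0, 0, 0], [0, 0, 0], [0, 0, 0]]' --twist '[[0, 0, 0], [0, 0, 0], [0, 0, 0], [0, 0, 0]]' --gripper '[5, 5, 5, 5]'

```text
time: 20.42
ee_pos: [0.5663, 0.133, 0.1811]
tcp_rot: [-180.0, 0.0, -81.0]
wrist_force: [-4.8, 1.2, -0.0]
opening: 0.0116
grasp_force: 69.0
```

```bash
python3 -c "
from h import *
o=bot.get_obs();print(o['ee_pos'],o['wrist_force'],o['opening']);print(ticket.job_done())"
```

```text
[0.56626422 0.13302697 0.18105041] [-4.7954616   1.24535064 -0.04233449] 0.01155041444788637
the job is handed in; nothing more can be done
None
```

The job is handed in at about 20 s: the green pack is fully home against the end stop and let go (the click was inferred from the stop and position, not sensed), and the lid's seal is broken, with the arm holding it still at about 0.2 rad, front edge roughly 30 mm up.

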